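# Take the stop board's length with the tape measure and lock it

### The job

Take the length set on the stop board with the tape measure: hook the blade's end over the outer edge of the steel catch strip, back the case away against its spring until its heel presses lightly on the face of the fence, and there push the case straight down until its foot is fully in, which locks the blade. Then let go and leave the tape measure standing upright on the board, still hooked, with its heel at the fence. Be gentle with the fence, the strip and the board, and leave the other things alone.

Things in the scene. Friction and masses are not known exactly. Their poses are not given: they have to be found in the camera images.
- tape: Loose grey tape measure, 0.27 kg. Case 70 long (x), 30 thick (y, flat sides to grip), 66 high. Origin: centre of the case's underside; +x to the hook end, z up. It stands on its unlocked black foot, which holds the underside 5 mm up. The blade, a stiff strip 18 wide, leaves the front (x=+35 mm) with its underside at z=15 mm and slides out along x against a spring (3 N at rest, 5 N at 100 mm).
- heel (a point): Centre of the flat rubber heel at the back end of the case: 35 mm behind tape's origin (-x), 20 mm above the case's underside. Axes as tape.
- hook (a point): Lower end of the inner (case-side) face of the end hook, which is 20 wide, 2 thick and hangs 12 mm below the blade's underside. At x = +65 mm, z = +3 mm from tape's origin with the blade in (30 mm before the case), farther by joint blade. Axes as tape.
- blade (a joint): How far the blade is drawn out, m: 0 at rest, at most 0.120. The fence's place asks for about 0.04 to 0.105.
- brake (a joint): Travel of the foot under the case, m: 0 = unlocked, foot 5 mm proud; 0.005 = fully in, case standing on its underside, blade locked. Pressing the case down on a surface pushes it in: about 6 N to move it, 10 to 14 N to set it firmly at the end (reads 0.0044 to 0.005). It stays where left and cannot be pulled out again, so do not press before the case is in place.
- board: Stop board, fixed: hardwood base 290 (x) x 90 (y) x 10 mm. Origin: centre of its underside; +x to the end with the catch strip, z up. The steel catch strip crosses it at x = +96 to +104 mm, 70 wide (y), 13 mm above the base (top at z = 23 mm).
- catch_edge (a point): Middle of the upper outer edge of the catch strip, at (104, 0, 23) mm on the board, axes as the board. The hook goes over it with its inner face against the strip's outer (+x) face. 41 mm of free base lie beyond it.
- fence: The aluminium fence, clamped to the board's top (fixed): block 24 (x) x 60 (y) x 36 mm high with a low dark clamp bar and a bolt on either side. Origin: centre of its underside, on the board's top; axes as the board. Its place along the board varies.
- fence_face (a point): Middle of the fence's face that looks to the catch strip: 12 mm towards +x from fence's origin, 18 mm above its underside. Axes as the board.
- charcoal_block: Brown block 35x47x35 mm standing by; leave alone.
- round_tin: Round tin 39 wide, 13 mm high standing by; leave alone.
- steel_punch: Steel punch 17x60x18 mm lying by; leave alone.

How it is judged (in metres and radians):
On the way, in this order (a step that is already met when the one before it is completed fails the run):
1. the blade is hooked over the catch strip and drawn out at least 15 mm, unlocked (x of hook in the frame of catch_edge between -0.0025 and 0.0025 m and z of hook in the frame of catch_edge below -0.002 m and contact force between blade and board above 1 N and value of joint blade above 0.015 m and value of joint brake below 0.0035 m), for 0.1 s.
2. the heel presses on the fence (over 1.5 N for 0.2 s) with the hook still pulling on the strip and the blade unlocked (contact force between tape and fence above 1.5 N and contact force between blade and board above 1 N and value of joint brake below 0.0038 m), for 0.2 s.
3. the foot is pushed in there, with the heel at the fence and the hook on the strip (value of joint brake above 0.0042 m and x of hook in the frame of catch_edge between -0.0025 and 0.0025 m and z of hook in the frame of catch_edge below -0.002 m and x of heel in the frame of fence_face between -0.002 and 0.002 m), for 0.1 s.
At the end, for the whole second after the job is handed in: The tape measure stands upright (within 0.05 rad), at rest and released, on the board, foot pushed in at least 4.2 mm (locked), hook's inner face within 2.5 mm of the strip's outer face and below its edge, heel within 2 mm of the fence's face (all of step 3 and y of hook in the frame of catch_edge between -0.03 and 0.03 m and y of heel in the frame of fence_face between -0.025 and 0.025 m and z of tape in the frame of board below 0.0125 m and angle between tape's own z axis and vertical below 0.05 rad and linear speed of tape below 0.01 m/s and velocity of joint blade between -0.005 and 0.005 m/s and contact force between the fingers and tape below 0.05 N); the robot touches nothing.
It fails at once if the fence is pushed with more than 20 N (contact force between tape and fence above 20 N).
It fails at once if the case is pressed on the board, or the strip pulled, with more than 30 N (contact force between tape and board above 30 N).
It fails at once if the gripper or arm pushes on the fence or board with more than 10 N (contact force between any of the arm, the fingers and board above 10 N or contact force between any of the arm, the fingers and fence above 10 N).
It fails at once if a bystander is moved by more than 20 mm (distance of any of charcoal_block, round_tin, steel_punch from where it was at the start of the episode above 0.02 m).
It also fails if it takes over 64 s, if anything falls off the work surface, if the arm or the gripper's body presses on something with over 40 N, if the wrist force passes 120 N, or if a joint passes its speed limit or range.

### The arm

A 6-joint arm with a two-finger parallel gripper is mounted at the origin on a cart in front of the work surface, level with it; the furniture and walls round the work are solid. World frame = base frame: x ahead of the robot, y to its left, z up, the work surface at z = 0. Lengths are in mm, angles in rad, forces in N, time in s.
With the tool pointing down it reaches from about 375 to 975 mm from the base axis. Payload 3.8 kg.
Tool frame: the origin (TCP) lies on the centre line of the jaws, within the pads' length; the fingertips stand ctrl.nose_length ahead of it and the grasp point (between the pads) lies 2 mm behind it (ctrl.nose_length is the distance from the TCP to the fingertips, in mm); z points along the fingers, y is the direction in which the jaws open and shut (so a half turn about z gives the same grasp; the last joint's range is limited). The gripper opens to 85 mm and grips with 20 to 120 N. Pads are 22 mm wide; open, the fingers measure 114 mm over their backs; the gripper's body (76 mm by 85 mm) begins 54 mm behind the grasp point. The pads swing forward as they close: fully open they stand 13 mm farther back than shut.
Start: joints at [1.098, 0.264, 1.604, -0, 1.274, -0.037], TCP at [284.939, 611.905, 248.28] pointing down, gripper open.
Joint ranges: [-2.63, 2.63], [-0.94, 2.18], [0.31, 2.57], [-1.31, 4.45], [0, 2.66], [-2.55, 2.55]. Speed limits (rad/s): [2.57, 2.57, 3.14, 3.14, 3.14, 3.14].

### API

Orientations are given as a unit quaternion [w, x, y, z].
In Python, from workcell import ctrl gives the robot as it stands. Calls block until the motion is done:
- ctrl.move_ptp(position, orientation): joint-space move of the TCP to a pose.
- ctrl.movel(position, speed=150, frame=None, threshold=None): straight line of the TCP; frame=None keeps the orientation; speed is the mean speed in mm/s. With threshold (N) it stops when the force on the tool has changed by that much, and returns True; else False.
- ctrl.set_joints(angles): joint-space move.
- ctrl.move_gripper(opening, force=None): opening from 0.0 (shut) to 1.0 (fully open); force is the grip in N (None keeps the last); returns when the fingers have stopped.
- ctrl.sleep(seconds).
- ctrl.inverse_kinematics(position, orientation): joint angles nearest the present ones, or None.
- ctrl.snapshot(name): name is "side" or "top"; returns the picture (420x560x3 uint8, red, green, blue); there is no depth.
- ctrl.camera_info(name): a dict with "camera_matrix" (3x3 intrinsics, pixels), "camera_from_world" (4x4, takes a point from world to camera coordinates). Camera axes: x right, y down, z forward; pixel columns grow to the right and rows downward; lengths in mm; the calibration is good to about 2 mm. A picture is of the moment at which its call begins. camera_info takes no time and is no camera call.
A pose or a line that the arm cannot do raises ctrl.PlanningError and nothing moves.
- ctrl.finish_job(): hands the job in, once; it reports no verdict.
Readings, each from a call of its own:
- ctrl.read_clock(): time.
- ctrl.read_q(): joint angles.
- ctrl.read_dq(): joint speeds.
- ctrl.read_effort(): joint torques, N m.
- ctrl.read_eef_pos(): TCP position.
- ctrl.read_orientation(): TCP orientation.
- ctrl.read_ft_force(): force on the tool from outside, world axes, zero at the start.
- ctrl.read_moment(): the same for the moment, N m.
- ctrl.read_finger_gap(): opening from 0.0 (shut) to 1.0 (fully open).
Only numpy, scipy, OpenCV 4.12 (cv2) and the standard library are available. Lean on these libraries where they do the work, as an engineer would, in place of code of your own. Each camera call takes 0.05 s, during which the arm holds its last target. There are 200 camera calls.

## Working session

There is one attempt and no reset: what is moved stays moved. The work goes in short steps, each a Python script; the robot and the scene stay as the last script left them, time stands still between calls to the robot, and variables do not carry over. Pictures are saved under pics/ and viewed, about 8 in all and at most 12, crops included, and the job is handed in when it is done.

```bash
mkdir -p pics; python3 - <<'E'
from workcell import ctrl
import cv2
for n in("top","side"):
    im=ctrl.snapshot(n); cv2.imwrite(f"pics/{n}0.png",im[:,:,::-1])
    c=ctrl.camera_info(n); print(n,c["camera_matrix"],c["camera_from_world"])
print(ctrl.read_orientation(),ctrl.nose_length,ctrl.read_clock(),ctrl.read_finger_gap())
E
```

```text
top [[536.15071741   0.         286.47599315]
 [  0.         536.15071741 210.44803166]
 [  0.           0.           1.        ]] [[-2.82990379e-02 -9.99587717e-01  4.85400840e-03  2.43669664e+02]
 [-9.87842806e-01  2.72233000e-02 -1.53053854e-01  4.75701792e+02]
 [ 1.52858610e-01 -9.12627408e-03 -9.88205928e-01  1.04912864e+03]
 [ 0.00000000e+00  0.00000000e+00  0.00000000e+00  1.00000000e+00]]
side [[498.79019543   0.         282.84411085]
 [  0.         498.79019543 210.47733303]
 [  0.           0.           1.        ]] [[ 9.72861936e-01 -2.31006127e-01  1.32598441e-02 -4.14396021e+02]
 [-1.22098433e-01 -5.61196319e-01 -8.18627305e-01  2.47580946e+02]
 [ 1.96549299e-01  7.94792338e-01 -5.74172023e-01  9.09126938e+02]
 [ 0.00000000e+00  0.00000000e+00  0.00000000e+00  1.00000000e+00]]
[-2.54324342e-04  2.16185454e-01  9.76351760e-01 -1.01302507e-03] 17.0 0.1 1.0026457062027843
```

View pics/top0.png

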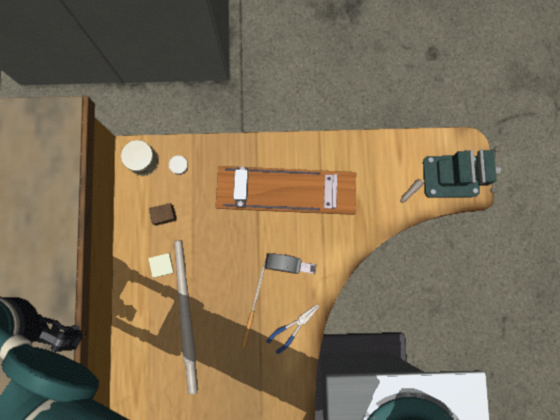

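View pics/side0.png

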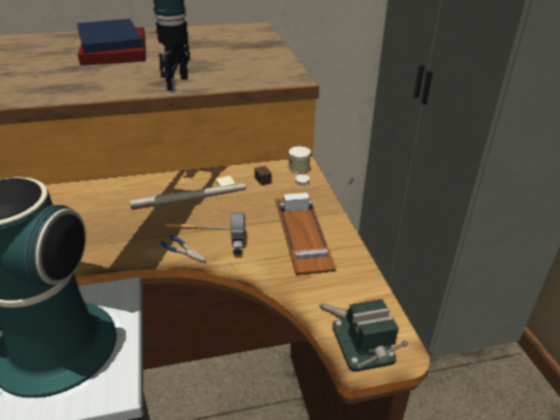

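Top view: the board runs along u 217–355 at v≈190, with the fence at u≈240 and the catch strip at u≈330. The tape is at (285,263) with its hook to the right, at about u=315. Next I'll crop both views for detail.

```bash
python3 - <<'E'
import cv2,numpy as np
t=cv2.imread("pics/top0.png")[155:285,205:365]; s=cv2.imread("pics/side0.png")[185:280,215:340]
cv2.imwrite("pics/c1.png",cv2.resize(t,None,fx=4.6,fy=4.6,interpolation=cv2.INTER_CUBIC))
cv2.imwrite("pics/c2.png",cv2.resize(s,None,fx=6,fy=6,interpolation=cv2.INTER_CUBIC))
E
```

```text
(no output)
```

View pics/c1.png

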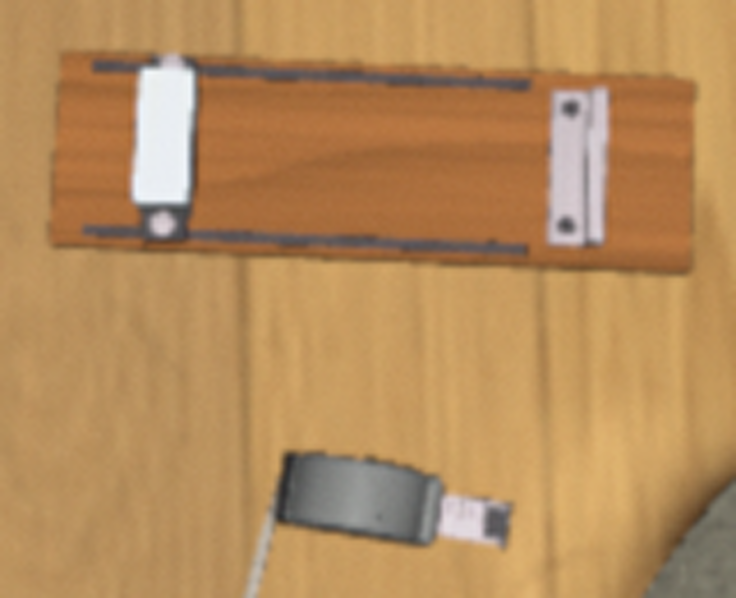

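View pics/c2.png

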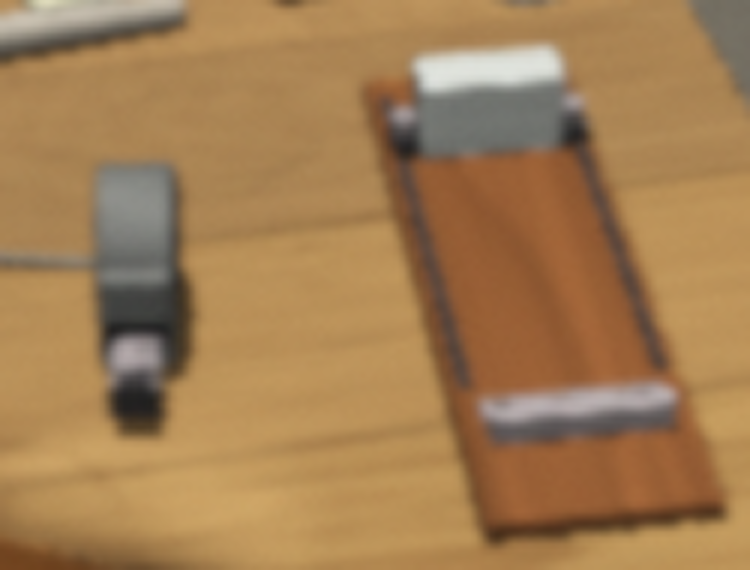

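Crops, in c1 pixels:
- **Board corners:** (62,52), (693,82), (690,270), (50,244).
- **Strip outer top edge:** (608,88) to (603,243).
- **Fence face top edge:** (197,68) to (190,207).
- **Tape:** back edge (287,453) to (277,522), hook end (511,503) to (505,547).

Now I'll cast rays from these.

```bash
cat > h.py <<'E'
import numpy as np
from workcell import ctrl
def ray(n,px,z):
    c=ctrl.camera_info(n);K,T=c["camera_matrix"],c["camera_from_world"]
    R,t=T[:3,:3],T[:3,3]; o=-R.T@t; d=R.T@np.linalg.solve(K,[px[0],px[1],1])
    return o+d*(z-o[2])/d[2]
def c1(x,y): return ((x+.5)/4.6-.5+205,(y+.5)/4.6-.5+155)
def c2(x,y): return ((x+.5)/6-.5+215,(y+.5)/6-.5+185)
E
python3 - <<'E'
from h import *
np.set_printoptions(precision=1,suppress=True)
def show(l,cam,cr,pts,z):
    P=np.array([ray(cam,cr(*p),z)[:2] for p in pts]); print(l,P.tolist() if 0 else P.round(1).tolist(),"mean",P.mean(0),"len",np.linalg.norm(np.diff(P,axis=0),axis=1)); return P
B=show("board","top",c1,[(62,52),(693,82),(690,270),(50,244)],10)
e=(B[1]+B[2]-B[0]-B[3]); print("yaw board",np.arctan2(e[1],e[0]))
u=e/np.linalg.norm(e);v=np.array([-u[1],u[0]])
S=show("strip","top",c1,[(608,88),(603,243)],23)
F=show("fence","top",c1,[(197,68),(190,207)],46)
Ss=show("strip side","side",c2,[(487,430),(675,415)],18)
Sb=show("board bottom end side","side",c2,[(488,530),(722,508)],8)
Fs=show("fence face bottom side","side",c2,[(418,155),(567,150)],10)
o=B.mean(0)
for n,P in(("S",S),("F",F),("Ss",Ss),("Fs",Fs)): d=P.mean(0)-o; print(n,"in board",d@u,d@v)
for z in (20,45,71): K=show("case back z%d"%z,"top",c1,[(287,453),(277,522)],z)
H=show("hook end","top",c1,[(511,503),(505,547)],20)
H2=show("blade exit","top",c1,[(442,496),(436,540)],20)
T=show("top front","top",c1,[(440,475),(432,545)],60)
print("side hook low", show("h","side",c2,[(115,425),(160,430)],8))
show("side case front bottom","side",c2,[(105,335),(175,345)],18)
d=H.mean(0)-H2.mean(0);print(np.arctan2(d[1],d[0]))
E
```

```text
board [[584.8, 370.9], [563.0, 83.5], [476.5, 89.1], [496.3, 377.0]] mean [530.2 230.1] len [288.1  86.7 288.7]
yaw board -1.643021483320094
strip [[558.4, 123.8], [487.8, 129.1]] mean [523.1 126.4] len [70.8]
fence [[567.2, 307.2], [505.1, 311.3]] mean [536.1 309.2] len [62.3]
strip side [[485.7, 129.8], [555.7, 123.0]] mean [520.7 126.4] len [70.4]
board bottom end side [[475.5, 87.9], [560.9, 80.9]] mean [518.2  84.4] len [85.7]
fence face bottom side [[504.7, 317.0], [566.9, 307.3]] mean [535.8 312.2] len [62.9]
S in board 103.91755696943319 0.44431416101947385
F in board -79.32765834271767 0.26194549031438097
Ss in board 104.11642337609649 -1.913340840743563
Fs in board -82.22362561592449 -0.2873836447798079
case back z20 [[398.4, 272.1], [368.2, 277.2]] mean [383.3 274.7] len [30.6]
case back z45 [[396.5, 271.4], [367.0, 276.3]] mean [381.8 273.9] len [29.9]
case back z71 [[394.5, 270.6], [365.8, 275.5]] mean [380.2 273. ] len [29.2]
hook end [[373.7, 174.1], [354.5, 177.5]] mean [364.1 175.8] len [19.4]
blade exit [[377.6, 204.4], [358.4, 207.6]] mean [368. 206.] len [19.4]
top front [[384.2, 206.3], [354.8, 210.6]] mean [369.5 208.4] len [29.7]
h [[354.6, 173.8], [370.4, 167.3]] mean [362.5 170.6] len [17.1]
side hook low [[354.6 173.8]
 [370.4 167.3]]
side case front bottom [[357.5, 215.2], [382.5, 203.5]] mean [370.  209.3] len [27.6]
-1.6995549255633318
```

Measurements agree with the stated sizes: the strip edge falls at 104 mm in the board frame, the board length reads 288 mm and the case thickness 30 mm. The expected blade draw is about 82–84 mm. Next is the grasp.

```bash
cat >> h.py <<'E'
def down(yaw):  # tool down, tool y along tape y for a tape at this yaw
    p=(yaw+np.pi/2+np.pi/2)/2; return [0,np.cos(p),np.sin(p),0]
YB=-1.643; U=np.array([np.cos(YB),np.sin(YB)]); V=np.array([-U[1],U[0]])
EDGE=np.array([522.4,126.4]); FACE=np.array([536,310.5])
def st(l=""): print(l,"t",np.round(ctrl.read_clock(),2),"p",np.round(ctrl.read_eef_pos(),2),"F",np.round(ctrl.read_ft_force(),2),"M",np.round(ctrl.read_moment(),2),"gap",round(ctrl.read_finger_gap(),3))
E
python3 - <<'E'
from h import *
import cv2
q=down(-1.745)
print(ctrl.inverse_kinematics([375.3,240.6,38],q))
ctrl.move_ptp([375.3,240.6,130],q); ctrl.movel([375.3,240.6,38],speed=120); st("at")
ctrl.move_gripper(0.0,60); st("grip")
ctrl.movel([375.3,240.6,80],speed=80); ctrl.sleep(.2); st("lift")
im=np.hstack([cv2.resize(ctrl.snapshot("top")[190:290,230:350],None,fx=3,fy=3),cv2.resize(ctrl.snapshot("side")[160:260,190:310],None,fx=3,fy=3)])
cv2.imwrite("pics/lift.png",im[:,:,::-1])
E
```

```text
[ 5.14200431e-01  7.46017225e-02  2.26254901e+00 -4.44089210e-16
  8.04441918e-01  6.88404105e-01]
at t 2.5 p [375.91 241.11  38.57] F [-0.5  -0.08  0.37] M [-0.   -0.03 -0.01] gap 1.003
grip t 3.05 p [375.5  240.72  38.37] F [-0.31  0.5   3.59] M [-0.04  0.07  0.03] gap 0.345
lift t 3.92 p [374.73 240.28  79.28] F [ 0.48 -0.84 -3.78] M [ 0.06 -0.01  0.03] gap 0.345
```

View pics/lift.png

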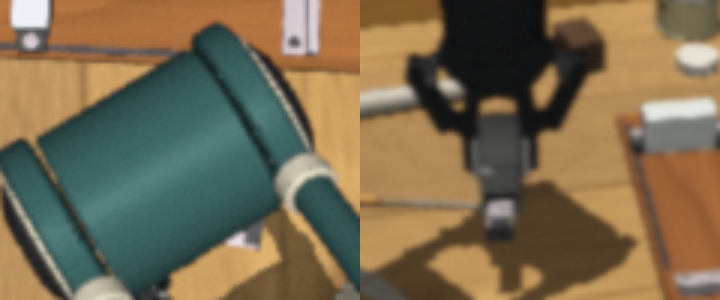

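The tape is firmly held and level, and the gap reads 0.345, about 29 mm. Next I'll carry it over the strip and check the hook before lowering.

```bash
python3 - <<'E'
from h import *
import cv2
p=EDGE+U*(8-65)
print(p)
ctrl.move_ptp([*p,90],down(YB)); ctrl.movel([*p,62],speed=60); ctrl.sleep(.3); st("over")
R=np.array(ctrl.read_orientation()); print(R,down(YB))
im=np.hstack([cv2.resize(ctrl.snapshot("top")[150:230,280:370],None,fx=4,fy=4,interpolation=2),cv2.resize(ctrl.snapshot("side")[200:280,260:350],None,fx=4,fy=4,interpolation=2)])
cv2.imwrite("pics/over.png",im[:,:,::-1])
E
```

```text
[526.51203427 183.25148348]
over t 5.63 p [526.89 183.32  62.45] F [-0.27  0.78 -3.17] M [ 0.01 -0.   -0.04] gap 0.346
[1.82018365e-04 7.32201639e-01 6.81087802e-01 3.65838849e-04] [0, np.float64(0.7321683386151737), np.float64(0.6811237214555783), 0]
```

View pics/over.png

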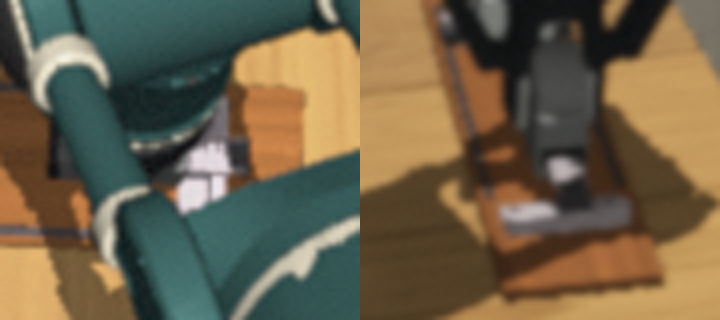

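```bash
python3 - <<'E'
from h import *
for r in(206,209,212):
    h=ray("side",(260+(573-360+.5)/4-.5,200+(r+.5)/4-.5),32)[:2]; d=h-EDGE; print(h,d@U,d@V)
E
```

```text
[522.11063313 122.5041797 ] 3.906544740162081 -0.007564725093319242
[521.39749147 120.0464848 ] 6.409282700774005 -0.5415478002660875
[520.68708213 117.59820625] 8.902431741095715 -1.0734849876050547
```

The hook's outer face measures about 4–9 mm beyond the strip edge, against 10 mm planned. I'll add 4 mm of margin, lower with a force guard, then draw back in steps.

```bash
python3 - <<'E'
from h import *
p=EDGE+U*(12-65)
ctrl.movel([*p,62],speed=60)
print(ctrl.movel([*p,49.4],speed=30,threshold=4)); ctrl.sleep(.2); st("low")
f0=np.array(ctrl.read_ft_force())
for k in range(1,9):
    q=p-U*3*k; ctrl.movel([*q,49.4],speed=40); ctrl.sleep(.1)
    f=np.array(ctrl.read_ft_force())-f0; print(3*k,"along",round(f[:2]@U,2),"lat",round(f[:2]@V,2),"z",round(f[2],2),np.round(ctrl.read_eef_pos(),2))
st()
E
```

```text
False
low t 6.75 p [526.33 179.31  49.52] F [ 0.12 -0.12 -3.27] M [-0.03  0.04 -0.02] gap 0.346
3 along -0.54 lat 0.21 z 0.01 [526.47 182.35  49.46]
6 along 0.28 lat -0.25 z -0.29 [526.64 185.3   49.39]
9 along -0.69 lat -0.26 z 0.59 [526.88 188.27  49.4 ]
12 along 2.27 lat -0.49 z -0.08 [526.88 190.94  49.25]
15 along 2.58 lat -0.35 z -0.64 [527.14 194.09  49.27]
18 along 2.62 lat 0.04 z -0.49 [527.35 197.21  49.27]
21 along 2.77 lat -0.08 z -0.95 [527.64 200.23  49.33]
24 along 2.25 lat -0.9 z -0.25 [527.91 203.21  49.38]
 t 9.55 p [527.91 203.21  49.38] F [-0.94 -2.29 -3.52] M [-0.45  0.03  0.01] gap 0.347
```

The hook has caught: about 2.5–3 N steady from 12 mm on. Next I'll draw out to about 68 mm, then creep towards the fence watching the force.

```bash
cat >> h.py <<'E'
def favg(n=8):
    a=[]
    for _ in range(n): a.append(ctrl.read_ft_force()); ctrl.sleep(.02)
    return np.mean(a,0)
E
python3 - <<'E'
from h import *
p=EDGE+U*(12-65); Z=49.4
ctrl.movel([*(p-U*76),Z],speed=50); ctrl.sleep(.2)
f0=favg(); print("base",f0[:2]@U,f0)
s=76
while s<104:
    s+=1; ctrl.movel([*(p-U*s),Z],speed=15)
    f=favg(5); a=f[:2]@U-f0[:2]@U
    print(s,round(a,2),"z",round(f[2]-f0[2],2))
    if a>2.2: break
st()
E
```

```text
base 4.1393095125638295 [ 0.79487615 -4.2076158  -4.2333788 ]
77 0.46 z -0.45
78 -0.2 z 0.34
79 0.24 z 0.51
80 0.26 z 0.38
81 0.37 z 0.59
82 0.29 z 0.77
83 0.48 z -0.01
84 0.16 z 0.47
85 0.4 z 0.78
86 0.4 z 0.58
87 0.68 z 0.86
88 0.47 z 0.66
89 0.87 z 0.37
90 0.39 z 0.39
91 0.33 z 0.47
92 0.13 z 0.48
93 0.56 z 0.33
94 0.37 z 0.7
95 0.62 z 0.54
96 0.63 z 0.98
97 3.33 z 1.75
 t 18.08 p [533.14 275.23  49.37] F [ 0.85 -6.4  -3.66] M [-1.09 -0.23  0.31] gap 0.346
```

Heel contact at s=97, with about 2.7 N over the spring and a blade draw of about 86 mm, which fits the geometry. I'll add a touch more, hold, then press down in small steps.

```bash
python3 - <<'E'
from h import *
p=EDGE+U*(12-65); s=97.4
ctrl.movel([*(p-U*s),49.4],speed=10); ctrl.sleep(.5)
f0=favg(); print("heel",f0[:2]@U,f0)
z=49.4
while z>41.5:
    z-=.5; ctrl.movel([*(p-U*s),z],speed=15); f=favg(4); d=f[2]-f0[2]
    print(round(z,1),"dz",round(d,2),"along",round(f[:2]@U,2),"z",round(ctrl.read_eef_pos()[2],2))
    if d>12.5 or f[:2]@U>14: break
ctrl.sleep(.3); st()
E
```

```text
heel 8.668309542066583 [ 1.28981735 -8.78424601 -2.11013456]
48.9 dz 0.53 along 8.06 z 48.92
48.4 dz 0.79 along 8.38 z 48.6
47.9 dz 2.46 along 8.82 z 48.37
47.4 dz 5.76 along 9.22 z 48.27
46.9 dz 7.31 along 9.51 z 48.05
46.4 dz 8.12 along 9.89 z 47.67
45.9 dz 8.2 along 9.67 z 47.2
45.4 dz 8.17 along 9.88 z 46.74
44.9 dz 8.6 along 9.97 z 46.25
44.4 dz 8.51 along 10.02 z 45.75
43.9 dz 8.54 along 10.29 z 45.28
43.4 dz 7.84 along 10.16 z 44.76
42.9 dz 8.4 along 9.92 z 44.27
42.4 dz 10.64 along 10.48 z 44.06
41.9 dz 12.75 along 11.02 z 43.96
 t 24.01 p [533.2  275.23  43.98] F [ -3.3  -10.    10.61] M [-1.95  0.71  0.16] gap 0.339
```

The foot travelled about 4.4 mm at a steady 8 N or so, then the force rose at the end stop. I'll press a little firmer, unload and check, then release.

```bash
python3 - <<'E'
from h import *
import cv2
p=EDGE+U*(12-65); s=97.4; z=41.9
while z>40.5:
    z-=.3; ctrl.movel([*(p-U*s),z],speed=15); f=favg(4)
    print(round(z,1),"Fz",round(f[2],2),"along",round(f[:2]@U,2),"z",round(ctrl.read_eef_pos()[2],2))
    if f[2]>13.5: break
ctrl.sleep(.2)
ctrl.movel([*(p-U*96.2-V*.4),43.8],speed=10); ctrl.sleep(.2); st("unloaded")
E
```

```text
41.6 Fz 12.69 along 11.34 z 43.96
41.3 Fz 13.88 along 12.02 z 43.92
unloaded t 25.48 p [532.98 275.22  44.12] F [ 1.31 -5.2   0.4 ] M [-1.17 -0.16  0.2 ] gap 0.342
```

```bash
python3 - <<'E'
from h import *
import cv2
p=EDGE+U*(12-65)
ctrl.movel([*(p-U*95.5-V*.5),43.8],speed=10); ctrl.sleep(.2); st("unl")
x=np.array(ctrl.read_eef_pos())
ctrl.move_gripper(0.6,60); ctrl.sleep(.2); st("open")
ctrl.movel([x[0],x[1],150],speed=80); st("up")
ctrl.move_ptp([375,240,200],down(YB)); ctrl.sleep(.3); st()
im=np.hstack([cv2.resize(ctrl.snapshot("top")[150:230,205:365],None,fx=2.4,fy=2.4,interpolation=2),cv2.resize(ctrl.snapshot("side")[190:270,270:340],None,fx=5,fy=5,interpolation=2)[:192*2,:]]) if 0 else None
t=ctrl.snapshot("top");sd=ctrl.snapshot("side");cv2.imwrite("pics/topF.png",t[:,:,::-1]);cv2.imwrite("pics/sideF.png",sd[:,:,::-1])
a=cv2.resize(t[155:225,205:365],None,fx=4.6,fy=4.6,interpolation=2);b=cv2.resize(sd[180:280,265:345],None,fx=3.22,fy=3.22,interpolation=2)
cv2.imwrite("pics/F1.png",a[:,:,::-1]);cv2.imwrite("pics/F2.png",cv2.resize(sd[185:280,255:345],None,fx=6,fy=6,interpolation=2)[:,:,::-1])
E
```

```text
unl t 25.92 p [532.75 275.01  44.02] F [ 0.6  -2.1  -0.01] M [-0.33 -0.09  0.03] gap 0.35
open t 26.47 p [532.61 274.68  43.84] F [ 0.08 -1.24 -0.69] M [ 0.02  0.   -0.03] gap 0.598
up t 27.94 p [532.28 274.8  149.17] F [ 0.01 -0.72 -0.63] M [ 0.01  0.04 -0.01] gap 0.604
 t 28.96 p [375.75 240.1  199.55] F [-1.59 -1.41  1.06] M [-0.    0.    0.04] gap 0.6
```

View pics/F1.png

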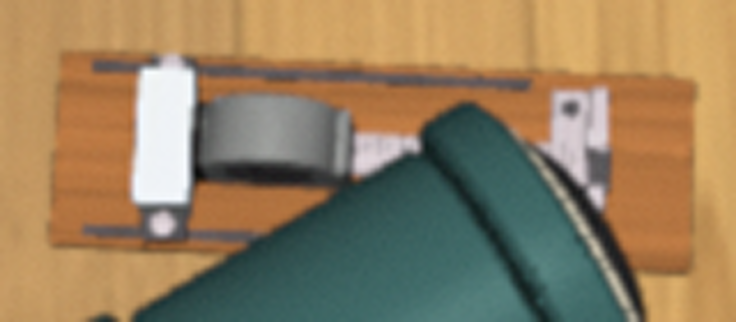

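View pics/F2.png

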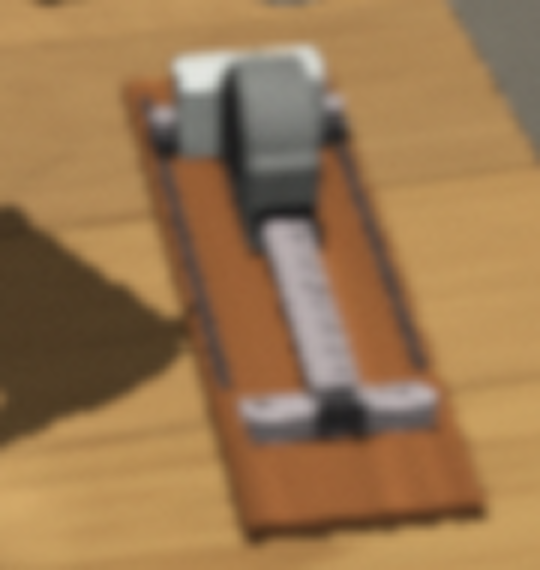

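The pictures show the heel at the fence face (x≈195 in F1), the hook over the strip's outer face ((340,415) in F2), and the case upright and centred. I'm handing in.

```bash
python3 -c "
from workcell import ctrl
print(ctrl.finish_job())"
```

```text
the job is handed in; nothing more can be done
None
```

The tape measure is hooked over the catch strip, locked, and standing upright with its heel at the fence. I handed the job in at about 29 s of the 64 s allowed; no verdict is reported.

- **Hooking:** the hook caught the strip with a steady pull of about 2.5–3 N. I drew the blade out about 86 mm, slightly more than the 82–84 mm I had measured from the pictures.
- **Heel and lock:** the heel met the fence at about 3–4 N over the spring. Pressing down moved the foot about 4.4–4.5 mm, then the force rose sharply at the end stop. The force on the tool peaked at about 14 N down and 12 N along the board.
- **After release:** the last pictures show the case upright and centred on the fence, with its heel at the face and the hook on the strip's outer face. The arm is clear. It went nowhere near the bystanders, but I made no separate check of them.
- **Not measured directly:** I inferred the foot travel from the tool height, where 4.2 mm is the minimum, so the margin is small. The final gaps at the heel and hook I judged by eye. Unloading moved the tool about 0.2 mm along the board, so any heel gap should be well under the 2 mm limit.

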